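# Clamp the whetstone in its holder until the torque knob clicks

### The arm

A 6-joint arm with a two-finger parallel gripper is mounted at the origin on a cart in front of the work surface, level with it; the furniture and walls round the work are solid. World frame = base frame: x ahead of the robot, y to its left, z up, the work surface at z = 0. Lengths are in m, angles in rad, forces in N, time in s.
With the tool pointing down it reaches from about 0.25 to 0.725 m from the base axis. Payload 4 kg.
Tool frame: the origin (TCP) lies midway between the tips of the shut fingers; the grasp point (between the pads) lies 19 mm behind it; z points along the fingers, y is the line along which they close (so a half turn about z gives the same grasp; the last joint's range is limited). The gripper opens to 85 mm and grips with 20 to 120 N. Pads are 22 mm wide; open, the fingers measure 114 mm over their backs; the gripper's body (76 mm by 85 mm) begins 54 mm behind the grasp point. The pads swing forward as they close: fully open they stand 13 mm farther back than shut.
Start: joints at [1.329, 0.241, 0.005, 1.335, 0, 1.571], TCP at [0.12, 0.485, 0.231] pointing down, gripper open.
Joint ranges: [-2.72, 2.72], [-1.05, 1.87], [-1.09, 1.28], [-1.99, 2.15], [-1.42, 1.44], [-3.14, 3.14]. Speed limits (rad/s): [2.79, 2.79, 3.14, 3.14, 3.14, 3.14].

### API

Orientations are given as a unit quaternion [x, y, z, w].
In Python, from workcell import get_obs, camera, job_done, silhouettes gives the robot as it stands. The module is installed in compiled form; this text tells all that it offers.
- The arm moves only by the tool drive_tool, never from a script. Its argument "increments" is a list of rows, each a list of 3 entries, a list of its own where there are three numbers: the shift along the world's x, y, z in mm, then the turn, a rotation vector about the world's x, y, z in degrees, then the opening, from 0 (shut) to 1 (fully open). A call has 1 to 8 rows; each row shifts and turns the commanded pose from where the row before left it; what a row does not reach is not made up. A row lasts 1/12 s, in which the tool goes at most 41.7 mm and 7.16 degrees, less where a joint would pass 70% of its speed; a pose out of reach is approached as far as the arm can. A call is refused whole if a number of a shift passes 41.7 or a number of a turn 7.16, either way. A call with a gripper value outside its range is refused whole. The fingers move at their own pace and stop on an object; the grip force is fixed at half the most. Time passes only in rows, so rows that do not move let the fingers close. It gives the time, the measured TCP pose, the force, the opening and the grip force at its end, in the units of the state.
- get_obs(): the state, without advancing time (a new reading comes with each control period).
- camera(name): name is "scene" or "top"; returns a dict with "image" (384x512x3 uint8, red, green, blue), "K" (3x3 intrinsics, pixels), "view" (4x4, takes a point from world to camera coordinates). Camera axes: x right, y down, z forward; pixel columns grow to the right and rows downward; lengths in m; the calibration is good to about 2 mm. A picture is of the moment at which its call begins. There is no depth.
- job_done(): hands the job in; it is judged then, once.
Trained networks look in a picture, given as the dict that the camera call returned (one of the last four; its "shot" number tells which), for a name from the list of things; names that differ only in an ending like _2 or _b are one class to them, and where a whole thing is asked for, a point or a joint stands for the part that bears it (a point fixed in the world has none). Each returns a list of dicts, best first, with "conf" (0 to 1); they miss things now and then, are a little off and sometimes report something else, mostly with a low value. They report only what shows in the picture. A call takes as long as a camera call.
- silhouettes(query, picture): "region" (384x512 bool, what is visible of it) and "bbox" ([left, top, right, bottom] in pixels, round what is visible of it).
The state is a dict: "clock": time; "joint_pos": joint angles; "joint_vel": joint speeds; "tau": joint torques, N m; "eef_pos": TCP position; "tool_rot": TCP orientation; "ft_force": force on the tool from outside, world axes, zero at the start; "ft_torque": the same for the moment, N m; "grip_width": finger opening in m; "grasp_force": force on a finger pad.
Only numpy, scipy, OpenCV 4.12 (cv2) and the standard library are available. Lean on these libraries where they do the work, as an engineer would, in place of code of your own. Each camera call takes 0.05 s, during which the arm holds its last target. There are 200 camera calls.

### The job

Get the whetstone ready for sharpening: lay it flat on the bed of its holder, lengthwise between the two jaws, and let go of it. Then tighten the round knob clockwise until its clutch clicks once, so that the stone is clamped between both jaws, and stop there: forcing the knob on past the click overloads the stone. Let go of everything and leave the other things on the worktop as they stand.

Things in the scene. Friction and masses are not known exactly. Their poses are not given: they have to be found in the camera images.
- stone: the whetstone, a plain bar of two layers, grey below, pale above, 160 x 56 x 26 mm (x, y, z), 0.5 kg (varies); origin at the centre of its underside, x along its length, z up. It lies loose and flat on the worktop at the left. Either end may face either jaw
- holder: the whetstone holder, a low steel bed 340 x 84 mm fixed to the worktop on suction feet; origin at the centre of its underside (worktop level), x along its length, z up. A dark gear housing with the knob stands at its -x end (to the robot's right). Two dark jaws, 18 mm thick, 76 mm wide, tops at z = 40 mm, stand across the bed: the moving jaw beside the housing, the stop jaw at the +x end
- bed (a point): middle of the bed's rubber top face, where the stone shall lie: 16 mm above the worktop, at x = 1 mm in the holder's frame. Nothing stands beside the stone between the jaws. The moving jaw's face starts at x = -85 mm in the holder's frame; the fixed stop jaw's face is at +97 mm, set by hand and up to 10 mm off either way, so 172 to 192 mm are open for the 160 mm stone
- housing (a point): middle of the gear housing's top, 40 mm above the worktop, on the knob's axis; the housing is 58 x 66 mm. Each rad of clockwise knob turn brings the moving jaw 10 mm towards +x, pushing the stone along. After 1.2 to 3.2 rad in all the stone meets the stop jaw; the sprung pad (20 N/mm) yields and some 0.1 rad later the clutch clicks. Let go, the clutch springs back; the jaw stays (16 to 19 N)
- knob_top (a point): centre of the top of the round ribbed black torque knob, 45 mm wide, 25 mm high, axis upright, top 69 mm over the worktop, 4 mm of air under it. Clockwise from above tightens. Drag up to 0.22 N m turning, climbing to 0.38 at the click (paused, friction carries the load: under 0.15 felt before the click, 0.2 to 0.4 in it); there it yields for 0.22 rad, torque falling, then is solid and overloads
- mug: bystander: striped mug, about 90 x 120 x 88 mm, origin at the centre of its underside
- salt: bystander: salt shaker, 44 mm across, 90 mm high, origin at the centre of its underside
- spice: bystander: spice jar with dark cap, 41 mm across, 105 mm high, origin at the centre of its underside
- tin: bystander: food tin, 75 mm across, 110 mm high, origin at the centre of its underside
- teaspoon: bystander: teaspoon lying near the front edge, 132 x 26 x 9 mm, origin at the centre of its underside

How it is judged:
On the way, in this order (a step that is already met when the one before it is completed fails the run):
1. the stone lies flat on the bed between the jaws and has been let go (z of stone in the frame of holder between 0.0135 and 0.019 m and y of stone in the frame of holder between -0.012 and 0.012 m and horizontal distance between stone and bed below 0.025 m and angle between stone's own z axis and vertical below 0.04 rad and contact force between the fingers and stone below 0.3 N), for 0.2 s.
2. the stone is clamped between both jaws up to the click (contact force between jaw_pad_c0 and stone above 13 N and contact force between stop_jaw_c0 and stone above 7 N), for 0.2 s.
At the end, for the whole second after the job is handed in: The stone lies flat on the bed (underside 13.5 to 19 mm above the worktop, within 12 mm of the bed's centre line, turned less than 0.08 rad, tilt below 0.04 rad), at rest, and the moving jaw presses on it with more than 13 N, the stop jaw with more than 7 N (the bed takes the rest) (all of step 2 and z of stone in the frame of holder between 0.0135 and 0.019 m and y of stone in the frame of holder between -0.012 and 0.012 m and angle between stone's own z axis and vertical below 0.04 rad and angle between the x axis of stone and the x axis of holder, either way round below 0.08 rad and linear speed of stone below 0.01 m/s); the robot touches nothing.
It fails at once if the stone is overloaded: a jaw presses on it with more than 27 N (the knob was forced on past the click, or the stone was driven into a jaw) (contact force between any of jaw_pad_c0, stop_jaw_c0 and stone above 27 N).
It fails at once if a bystander is moved more than 30 mm (distance of any of mug, salt, spice, tin, teaspoon from where it was at the start of the episode above 0.03 m).
It also fails if it takes over 72 s, if anything falls off the work surface, if the arm or the gripper's body presses on something with over 40 N, if the wrist force passes 120 N, or if a joint passes its speed limit or range.

## Working session

There is one attempt and no reset: what is moved stays moved. The work goes in short steps, Python scripts to look and compute and a tool call to move; the robot and the scene stay as the last step left them, time stands still between calls to the robot, and variables do not carry over. Pictures are saved under pics/ and viewed, at most 10 in all, crops included, and the job is handed in when it is done.

Besides the shell and the picture viewer there is one more tool, called as a command line: name --argument value ..., lists and objects as JSON in quotes. drive_tool: Moves the arm, as the interface text tells. Its arguments: {"type":"object","properties":{"increments":{"type":"array"}},"required":["increments"]}

```bash
mkdir -p pics
cat > h.py <<'E'
import numpy as np,cv2
from workcell import *
def ray(c,u,v,z):
    K,V=c["K"],c["view"];R,t=V[:3,:3],V[:3,3]
    o=-R.T@t;d=R.T@np.linalg.inv(K)@np.array([u,v,1.]);return (o+d*(z-o[2])/d[2])[:2]
def proj(c,p):
    q=c["view"][:3,:3]@np.array(p)+c["view"][:3,3];q=c["K"]@q;return q[:2]/q[2]
def save(c,n): cv2.imwrite(f"pics/{n}.png",c["image"][:,:,::-1])
E
python3 - <<'E'
from h import *
a=camera("top");b=camera("scene");im=np.vstack([a["image"],b["image"]])
save(a,"top0");save(b,"sc0")
for n,c in (("top",a),("scene",b)):
    print(n,-c["view"][:3,:3].T@c["view"][:3,3],c["view"][2,:3])
    for q in ("stone","holder","knob_top","housing","mug","salt","spice","tin","teaspoon"):
        for r in silhouettes(q,c)[:2]:
            m=r["region"].astype(np.uint8);k=cv2.findContours(m,0,1)[0];k=max(k,key=cv2.contourArea)
            z={"stone":.026,"holder":.016,"knob_top":.069,"housing":.04}.get(q,.05)
            w=np.array([ray(c,*p[0],z) for p in k])
            mr=cv2.minAreaRect((w*1000).astype(np.float32))
            print(q,round(r["conf"],2),r["bbox"],np.round(mr[0],1),np.round(mr[1],1),round(mr[2],1))
o=get_obs();print(o)
E
```

```text
top [0.40705836 0.02411991 1.11311948] [ 0.1087972   0.01473732 -0.99395472]
stone 0.83 [125.1, 199.7, 185.1, 224.5] [447.8 305.3] [163.3  55.2] 88.4
stone 0.71 [266.3, 109.6, 301.1, 146.5] [686.3 -39.1] [111.3  94.1] 3.6
holder 0.87 [227.7, 172.4, 347.7, 212.8] [510.  -62.4] [341.9  86.5] 88.5
knob_top 0.62 [329.9, 188.3, 349.0, 199.7] [ 504.7 -198. ] [40.  45.4] 1.0
knob_top 0.49 [267.5, 111.9, 298.3, 147.6] [673.3 -38. ] [102.4  86.6] 5.9
housing 0.77 [228.5, 176.4, 346.7, 206.8] [505.3 -61.1] [332.8  84.1] 88.5
housing 0.22 [196.6, 125.8, 216.8, 151.7] [652.4 171.5] [63.1 44.9] 20.0
mug 0.89 [266.9, 111.1, 299.2, 148.7] [676.  -38.2] [110.9  92.1] 4.1
salt 0.64 [232.5, 122.1, 248.3, 137.1] [676.5  76.6] [48.1 38.8] 1.1
spice 0.86 [196.0, 124.7, 216.2, 149.0] [651.1 170. ] [56.7 49.9] 1.6
tin 0.88 [313.6, 106.4, 349.7, 143.3] [ 700.6 -179.4] [ 74.5 107.3] 49.6
teaspoon 0.49 [223.3, 234.8, 273.0, 246.5] [372.5  75.3] [23.9 64.3] 1.1
scene [ 0.00086636 -0.26227528  0.65725601] [ 0.6329125   0.35427481 -0.68841203]
stone 0.69 [115.2, 170.7, 184.0, 215.2] [438.8 303. ] [180.8  73.7] 8
[... 603 characters left out ...]
joint_pos': array([1.32903613e+00, 2.40579688e-01, 5.03116786e-03, 1.33516919e+00,
       1.67813026e-05, 1.57079888e+00]), 'joint_vel': array([ 2.00551281e-04,  5.40724223e-04, -2.16041965e-03, -4.86356797e-05,
       -3.01377491e-04, -1.44441461e-03]), 'tau': array([ 3.45522028e-05, -3.72219515e+01,  2.52695721e+01,  1.21301582e-03,
       -6.38730148e-05, -2.14975941e-06]), 'eef_pos': array([0.11970761, 0.48548683, 0.23132854]), 'tool_rot': array([ 1.20587195e-01,  9.92702738e-01,  4.00351171e-05, -3.58922044e-06]), 'ft_force': array([-0.67370285, -0.01780462, -0.20895469]), 'ft_torque': array([-0.00083804, -0.03974442,  0.01098848]), 'grasp_force': 0.0, 'grip_width': 0.08543159004346848}
```

Run:
```python
import cv2,numpy as np
a=cv2.imread("pics/top0.png")[95:255,105:365]
cv2.imwrite("pics/t0c.png",cv2.resize(a,None,fx=3,fy=3,interpolation=2))
b=cv2.imread("pics/sc0.png")[130:290,105:395]
cv2.imwrite("pics/s0c.png",cv2.resize(b,None,fx=2.7,fy=2.7,interpolation=2))
```

```text
(no output)
```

View pics/t0c.png

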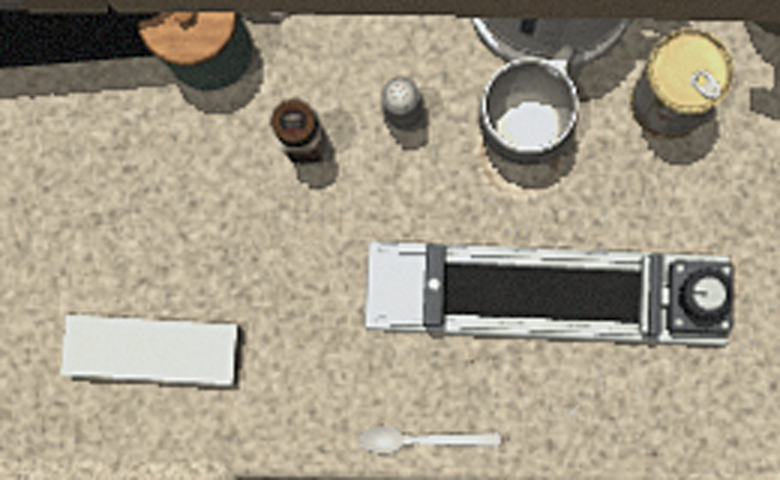

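View pics/s0c.png

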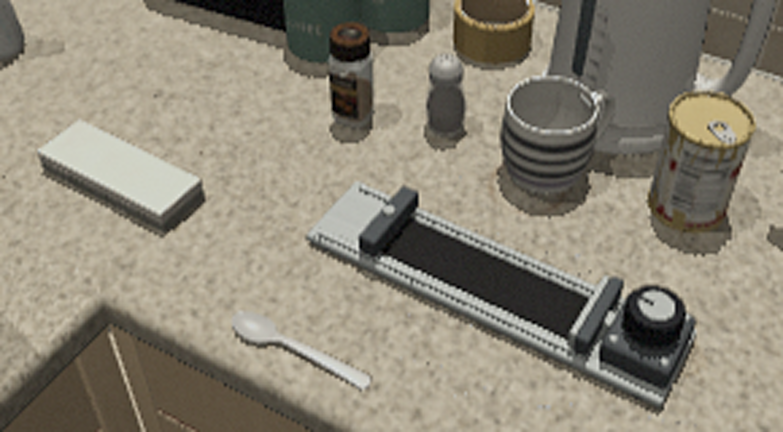

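```bash
cat >> h.py <<'E'
from scipy.optimize import minimize
def box(x0,x1,w,z0,z1): return np.array([[x,y,z] for x in(x0,x1) for y in(-w/2,w/2) for z in(z0,z1)])
STONE=[box(-.08,.08,.056,0,.026)]
HOLD=[box(-.17,.17,.084,0,.012),box(-.103,-.085,.076,0,.040),box(.097,.115,.076,0,.04)]
def fit(parts,x0,views,z=0):
    S=8
    def cost(p):
        c,s=np.cos(p[2]),np.sin(p[2]);e=0
        for cam,reg in views:
            m=np.zeros((384*S//2,512*S//2),np.uint8)
            for b in parts:
                w=b@np.array([[c,s,0],[-s,c,0],[0,0,1]])+[p[0],p[1],z]
                uv=np.array([proj(cam,q) for q in w])
                uv=(uv+.5)*(S//2)-.5
                cv2.fillConvexPoly(m,cv2.convexHull(np.round(uv).astype(np.int32)),1)
            r=cv2.resize(reg.astype(np.uint8),(m.shape[1],m.shape[0]),interpolation=0)
            e+=1-(m&r).sum()/(m|r).sum()
        return e
    sx=np.array(x0)+np.array([[0,0,0],[.008,0,0],[0,.008,0],[0,0,.05]])
    r=minimize(cost,x0,method="Nelder-Mead",options=dict(initial_simplex=sx,xatol=1e-4,fatol=1e-4))
    return np.round(r.x,4),round(r.fun,3)
E
python3 - <<'E'
from h import *
a=camera("top");b=camera("scene")
def reg(q,c):return (c,silhouettes(q,c)[0]["region"])
K=[box(-.172,-.114,.066,0,.040)]
th=np.linspace(0,6.28,24)
for vs in ((a,),(b,),(a,b)):
    print("stone",fit(STONE,[.448,.305,1.57],[reg("stone",c) for c in vs]))
    print("holder",fit(HOLD+K,[.51,-.062,1.57],[reg("holder",c) for c in vs]))
    for c in vs:
        r=silhouettes("knob_top",c)[0]["region"];print("knob n",r.sum())
    def ring(x0):
        return [np.array([[.0225*np.cos(t),.0225*np.sin(t),z] for t in th for z in(.044,.069)])]
    print("knob",fit(ring(0),[.505,-.198,0],[reg("knob_top",c) for c in vs]))
    for c in vs: 
        save(c,"x%d"%c["shot"])
E
```

```text
Traceback (most recent call last):
IndexError: list index out of range
```

```bash
cat > m.py <<'E'
from h import *
th=np.linspace(0,6.28,24)
KN=[np.array([[.0225*np.cos(t),.0225*np.sin(t),z] for t in th for z in(.044,.069)])]
H=HOLD+[box(-.172,-.114,.066,0,.040)]
for i in range(2):
    a=camera("top");b=camera("scene")
    for q,P,x0 in (("stone",STONE,[.448,.305,1.57]),("holder",H,[.51,-.062,1.57]),("knob_top",KN,[.505,-.198,0])):
        V=[]
        for c in (a,b):
            s=[r for r in silhouettes(q,c) if r["conf"]>.3]
            if s: V.append((c,s[0]["region"])); print(q,c["shot"],fit(P,x0,V[-1:]))
        if len(V)==2: print(q,"both",fit(P,x0,V))
E
python3 m.py
```

```text
stone 5 (array([0.4482, 0.3073, 1.5226]), np.float64(0.06))
stone 6 (array([0.4483, 0.3118, 1.5103]), np.float64(0.05))
stone both (array([0.4482, 0.3096, 1.5141]), np.float64(0.117))
holder 5 (array([ 0.5096, -0.0602,  1.5475]), np.float64(0.033))
holder 6 (array([ 0.5122, -0.0573,  1.5522]), np.float64(0.062))
holder both (array([ 0.5102, -0.0579,  1.5489]), np.float64(0.111))
knob_top 5 (array([ 0.5064, -0.1998,  0.019 ]), np.float64(0.137))
knob_top 6 (array([ 0.5069, -0.1972,  0.0382]), np.float64(0.179))
knob_top both (array([ 0.5062, -0.1984,  0.0201]), np.float64(0.334))
stone 7 (array([0.4479, 0.3073, 1.5297]), np.float64(0.046))
stone 8 (array([0.4482, 0.3117, 1.5292]), np.float64(0.089))
stone both (array([0.4482, 0.3082, 1.535 ]), np.float64(0.155))
holder 7 (array([ 0.5097, -0.0594,  1.5421]), np.float64(0.035))
holder 8 (array([ 0.5126, -0.0568,  1.5545]), np.float64(0.066))
holder both (array([ 0.5101, -0.058 ,  1.5429]), np.float64(0.118))
knob_top 7 (array([ 0.5053, -0.1999,  0.0286]), np.float64(0.07))
knob_top 8 (array([ 0.5053, -0.1981,  0.0462]), np.float64(0.094))
knob_top both (array([ 0.505 , -0.1992,  0.0459]), np.float64(0.179))
```

drive_tool --increments '[[[20.5, -11, -8.8], [0, 0, 6.33], 1], [[20.5, -11, -8.8], [0, 0, 6.33], 1], [[20.5, -11, -8.8], [0, 0, 6.33], 1], [[20.5, -11, -8.8], [0, 0, 6.33], 1], [[20.5, -11, -8.8], [0, 0, 6.33], 1], [[20.5, -11, -8.8], [0, 0, 6.33], 1], [[20.5, -11, -8.8], [0, 0, 6.33], 1], [[20.5, -11, -8.8], [0, 0, 6.33], 1]]'

```text
clock: 2.62
eef_pos: [0.2847, 0.3969, 0.1606]
tool_rot: [-0.318, 0.948, 0.0, 0.0]
ft_force: [-0.3, -0.6, -0.6]
grip_width: 0.0853
grasp_force: 0.0
```

drive_tool --increments '[[[20.5, -11, -8.8], [0, 0, 6.33], 1], [[20.5, -11, -8.8], [0, 0, 6.33], 1], [[20.5, -11, -8.8], [0, 0, 6.33], 1], [[20.5, -11, -8.8], [0, 0, 6.33], 1], [[20.5, -11, -8.8], [0, 0, 6.33], 1], [[20.5, -11, -8.8], [0, 0, 6.33], 1], [[20.5, -11, -8.8], [0, 0, 6.33], 1], [[20.5, -11, -8.8], [0, 0, 6.33], 1]]'

```text
clock: 3.28
eef_pos: [0.4488, 0.3088, 0.0901]
tool_rot: [-0.693, 0.721, -0.0, 0.0]
ft_force: [1.0, -0.5, 0.7]
grip_width: 0.0851
grasp_force: 0.0
```

Run:
```python
from h import *
o=get_obs();print(o["clock"],o["eef_pos"],o["joint_pos"]);q=o["tool_rot"]
from scipy.spatial.transform import Rotation as R
print(R.from_quat(q).as_matrix().round(4))
c=camera("top");save(c,"t1")
# jaw edges: sample luminance along holder axis at z=.04 with offsets
g=c["image"].mean(2).astype(np.float32)
h=np.array([.510,-.0585]);y=1.547;e=np.array([np.cos(y),np.sin(y)]);n=np.array([-e[1],e[0]])
for rng in (np.arange(-.11,-.07,.002),np.arange(.08,.13,.002)):
    out=[]
    for s in rng:
        uv=[proj(c,[*(h+e*s+n*t),.04]) for t in np.linspace(-.022,.022,12) if abs(t)>.008]
        uv=np.array(uv,np.float32)
        out.append((int(round(s*1000)),int(cv2.remap(g,uv[:,:1],uv[:,1:],1).mean())))
    print(out)
```

```text
3.2833 [0.44877374 0.30884029 0.09009752] [ 6.02741375e-01  4.28375630e-01 -1.11793826e-01  1.03044342e+00
  2.22235945e-05 -9.28547466e-01]
[[-3.950e-02 -9.992e-01  1.000e-04]
 [-9.992e-01  3.950e-02  1.000e-04]
 [-1.000e-04 -1.000e-04 -1.000e+00]]
[(-110, 76), (-108, 132), (-106, 165), (-104, 124), (-102, 98), (-100, 95), (-98, 108), (-96, 104), (-94, 93), (-92, 129), (-90, 225), (-88, 200), (-86, 136), (-84, 79), (-82, 64), (-80, 66), (-78, 65), (-76, 64), (-74, 65), (-72, 66)]
[(80, 64), (82, 64), (84, 64), (86, 66), (88, 67), (90, 64), (92, 53), (94, 41), (96, 77), (98, 100), (100, 108), (102, 109), (104, 110), (106, 111), (108, 111), (110, 100), (112, 134), (114, 216), (116, 237), (118, 236), (120, 233), (122, 232), (124, 232), (126, 231), (128, 230)]
```

drive_tool --increments '[[[-0.8, 0, -25], [0, 0, 0], 1], [[0, 0, -25], [0, 0, 0], 1], [[0, 0, -25], [0, 0, 0], 1], [[0, 0, -12], [0, 0, 0], 1], [[0, 0, 0], [0, 0, 0], 1], [[0, 0, 0], [0, 0, 0], 0], [[0, 0, 0], [0, 0, 0], 0], [[0, 0, 0], [0, 0, 0], 0]]'

```text
clock: 4.0
eef_pos: [0.4479, 0.3105, 0.0054]
tool_rot: [-0.691, 0.723, -0.0, 0.002]
ft_force: [-2.5, -1.0, -2.0]
grip_width: 0.0543
grasp_force: 66.0
```

drive_tool --increments '[[[0, 0, 0], [0, 0, 0], 0], [[0, 0, 0], [0, 0, 0], 0], [[0, 0, 0], [0, 0, 0], 0], [[0, 0, 0], [0, 0, 0], 0]]'

```text
clock: 4.33
eef_pos: [0.448, 0.3104, 0.0052]
tool_rot: [-0.691, 0.723, -0.0, 0.002]
ft_force: [0.2, 0.8, 6.3]
grip_width: 0.0544
grasp_force: 67.1
```

drive_tool --increments '[[[0, 0, 0], [0, 0, 0], 0.8], [[0, 0, 0], [0, 0, 0], 0.8], [[0, 0, 6], [0, 0, 0], 0.8], [[0, 0, 0], [0, 0, 0], 0.8], [[0, 0, 0], [0, 0, 0], 0], [[0, 0, 0], [0, 0, 0], 0], [[0, 0, 0], [0, 0, 0], 0], [[0, 0, 0], [0, 0, 0], 0]]'

```text
clock: 5.0
eef_pos: [0.4476, 0.3098, 0.0104]
tool_rot: [-0.691, 0.723, -0.0, 0.001]
ft_force: [0.0, -0.7, 5.8]
grip_width: 0.0543
grasp_force: 65.3
```

drive_tool --increments '[[[0, 0, 0], [0, 0, 0], 0], [[0, 0, 0], [0, 0, 0], 0], [[0, 0, 0], [0, 0, 0], 0]]'

```text
clock: 5.25
eef_pos: [0.4476, 0.3098, 0.0104]
tool_rot: [-0.691, 0.723, -0.0, 0.001]
ft_force: [-0.5, -1.0, 5.7]
grip_width: 0.0541
grasp_force: 65.3
```

drive_tool --increments '[[[0, 0, 15], [0, 0, 0], 0], [[0, 0, 20], [0, 0, 0], 0], [[0, 0, 25], [0, 0, 0], 0], [[0, 0, 20], [0, 0, 0], 0], [[0, 0, 0], [0, 0, 0], 0], [[0, 0, 0], [0, 0, 0], 0], [[0, 0, 0], [0, 0, 0], 0]]'

```text
clock: 5.83
eef_pos: [0.4457, 0.3086, 0.0877]
tool_rot: [-0.691, 0.723, 0.0, -0.002]
ft_force: [-0.5, -0.6, -4.6]
grip_width: 0.0542
grasp_force: 65.1
```

Run:
```python
from h import *
from scipy.spatial.transform import Rotation as R
o=get_obs();print(o["clock"],o["eef_pos"],R.from_quat(o["tool_rot"]).as_matrix().round(4),o["ft_force"],o["ft_torque"],o["joint_pos"])
b=camera("scene");c=camera("top")
im=np.hstack([c["image"][150:280,90:240],b["image"][110:240,90:240]])
cv2.imwrite("pics/g1.png",cv2.resize(im,None,fx=2.6,fy=2.6,interpolation=2)[:,:,::-1])
```

```text
5.8333 [0.44574177 0.30864341 0.08766539] [[-0.0449 -0.999  -0.0026]
 [-0.999   0.0449 -0.0018]
 [ 0.0019  0.0025 -1.    ]] [-0.47365934 -0.57699367 -4.59053288] [-0.03649704 -0.0064137   0.00467179] [ 6.05626888e-01  4.28669676e-01 -1.18500351e-01  1.02682448e+00
 -3.42804642e-06 -9.20249937e-01]
```

View pics/g1.png

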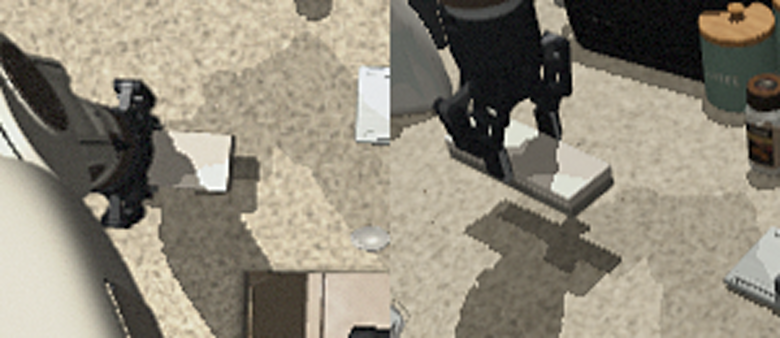

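drive_tool --increments '[[[5.4, -25, 0], [0, 0, 0.1], 0], [[5.4, -32, 0], [0, 0, 0.1], 0], [[5.4, -32, 0], [0, 0, 0.1], 0], [[5.4, -32, 0], [0, 0, 0.1], 0], [[5.4, -32, 0], [0, 0, 0.1], 0], [[5.4, -32, 0], [0, 0, 0.1], 0], [[5.4, -32, 0], [0, 0, 0.1], 0], [[5.4, -32, 0], [0, 0, 0.1], 0]]'

```text
clock: 6.6
eef_pos: [0.489, 0.0588, 0.088]
tool_rot: [-0.696, 0.718, 0.001, -0.001]
ft_force: [0.5, 0.3, -4.1]
grip_width: 0.0543
grasp_force: 65.1
```

drive_tool --increments '[[[5.4, -32, 0], [0, 0, 0.1], 0], [[5.4, -32, 0], [0, 0, 0.1], 0], [[5.4, -25, 0], [0, 0, 0.1], 0], [[5, -25, 0], [0, 0, 0.1], 0], [[0, 0, -10], [0, 0, 0], 0], [[0, 0, 0], [0, 0, 0], 0], [[0, 0, 0], [0, 0, 0], 0], [[0, 0, 0], [0, 0, 0], 0]]'

```text
clock: 7.27
eef_pos: [0.5103, -0.0527, 0.0786]
tool_rot: [-0.699, 0.715, 0.001, -0.001]
ft_force: [-0.7, 0.6, -3.6]
grip_width: 0.0542
grasp_force: 65.0
```

Run:
```python
from h import *
from scipy.spatial.transform import Rotation as R
o=get_obs();m=R.from_quat(o["tool_rot"]).as_matrix();print(o["clock"],o["eef_pos"],np.arctan2(-m[1,0],-m[0,0]),m[:,2],o["ft_force"])
b=camera("scene");c=camera("top")
im=np.hstack([c["image"][160:270,205:355],b["image"][150:300,205:375][:110*1]]) if 0 else np.hstack([cv2.resize(c["image"][150:270,210:360],(480,384)),cv2.resize(b["image"][165:295,210:370][:128],(320,256)).repeat(1,0)[:256] if 0 else cv2.resize(b["image"][160:290,210:370],(480,390))[:384]])
cv2.imwrite("pics/g2.png",cv2.resize(im,(800,320))[:,:,::-1])
for cc in (c,b):
    for q in("stone",):
        for r in silhouettes(q,cc)[:1]: print(r["conf"],r["bbox"],np.array([ray(cc,r["bbox"][2],(r["bbox"][1]+r["bbox"][3])/2,z) for z in (.067,.093)]))
```

```text
7.2667 [ 0.51031574 -0.05268211  0.07862277] 1.5478357087578485 [-2.44561920e-03  5.88826132e-04 -9.99996836e-01] [-0.67548212  0.63217268 -3.63524448]
0.72 [255.9, 177.7, 275.0, 201.0] [[ 0.51029361 -0.0240314 ]
 [ 0.50772782 -0.02283466]]
0.91 [249.3, 186.0, 326.9, 233.4] [[ 0.57463823 -0.12391988]
 [ 0.54936434 -0.13001425]]
```

View pics/g2.png

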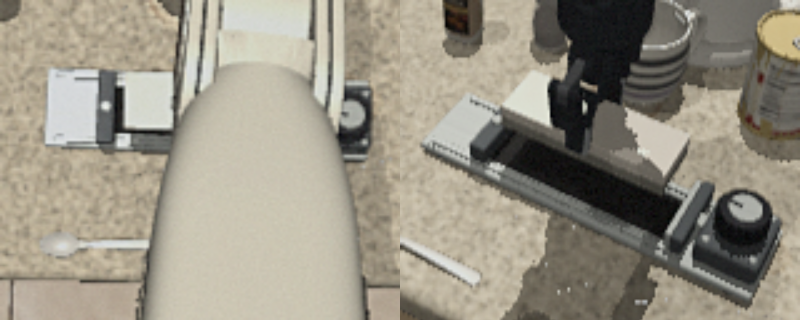

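Run:
```python
from h import *
print([proj(get,p) for get,p in []])
c=camera("top");b=camera("scene")
print(ray(c,255.5,190,.094),ray(c,255.5,190,.068))
for i in range(2):
    s=silhouettes("stone",b)
    if s: print(fit(STONE,[.51,-.053,1.548],[(b,s[0]["region"])],.0682)); break
```

```text
[]
[0.50505721 0.02791771] [0.50755738 0.0280146 ]
(array([ 0.513 , -0.0509,  1.5575]), np.float64(0.231))
```

drive_tool --increments '[[[0, -2, -12], [0, 0, 0], 0], [[0, 0, -12], [0, 0, 0], 0], [[0, 0, -12], [0, 0, 0], 0], [[0, 0, -7], [0, 0, 0], 0], [[0, 0, -3], [0, 0, 0], 0], [[0, 0, -2], [0, 0, 0], 0], [[0, 0, 0], [0, 0, 0], 0], [[0, 0, 0], [0, 0, 0], 0]]'

```text
clock: 8.28
eef_pos: [0.5118, -0.0556, 0.032]
tool_rot: [-0.699, 0.716, -0.0, 0.0]
ft_force: [0.7, 0.6, -3.8]
grip_width: 0.0541
grasp_force: 65.0
```

drive_tool --increments '[[[0, 0, -1.5], [0, 0, 0], 0], [[0, 0, -1.5], [0, 0, 0], 0], [[0, 0, 0], [0, 0, 0], 0], [[0, 0, 0], [0, 0, 0], 0]]'

```text
clock: 8.62
eef_pos: [0.5113, -0.0556, 0.0286]
tool_rot: [-0.699, 0.716, -0.0, 0.0]
ft_force: [0.3, -0.5, -4.1]
grip_width: 0.0543
grasp_force: 65.0
```

drive_tool --increments '[[[-0.8, 0, -1.5], [0, 0, 0], 0], [[0, 0, -1], [0, 0, 0], 0], [[0, 0, 0], [0, 0, 0], 0], [[0, 0, 0], [0, 0, 0], 0]]'

```text
clock: 8.95
eef_pos: [0.5105, -0.0556, 0.0264]
tool_rot: [-0.699, 0.716, -0.0, 0.0]
ft_force: [-1.2, -0.3, 0.9]
grip_width: 0.0543
grasp_force: 65.6
```

drive_tool --increments '[[[0, 0, 0], [0, 0, 0], 0.9], [[0, 0, 0], [0, 0, 0], 0.9], [[0, 0, 0], [0, 0, 0], 0.9], [[0, 0, 0], [0, 0, 0], 0.9], [[0, 0, 20], [0, 0, 0], 0.9], [[0, 0, 30], [0, 0, 0], 0.9], [[0, 0, 30], [0, 0, 0], 0.9], [[0, 0, 30], [0, 0, 0], 0.9]]'

```text
clock: 9.62
eef_pos: [0.5102, -0.0555, 0.137]
tool_rot: [-0.699, 0.716, 0.0, -0.0]
ft_force: [0.6, 0.3, -0.5]
grip_width: 0.0766
grasp_force: 0.0
```

Run:
```python
from h import *
o=get_obs();print(o["clock"],o["eef_pos"],o["joint_pos"],o["ft_force"],o["grip_width"])
b=camera("scene");cv2.imwrite("pics/g3.png",cv2.resize(b["image"][150:300,200:380],None,fx=4,fy=4)[:,:,::-1])
s=silhouettes("stone",b)
if s: print(s[0]["conf"],fit(STONE,[.51,-.053,1.548],[(b,s[0]["region"])],.016))
```

```text
9.6167 [ 0.51020379 -0.05551159  0.13699921] [-1.08373011e-01  3.27929320e-01 -1.29872118e-01  1.11373775e+00
 -5.82936786e-06 -1.65522491e+00] [ 0.61945601  0.34480991 -0.54418779] 0.07656537006822704
0.8 (array([ 0.513 , -0.0541,  1.5509]), np.float64(0.047))
```

View pics/g3.png

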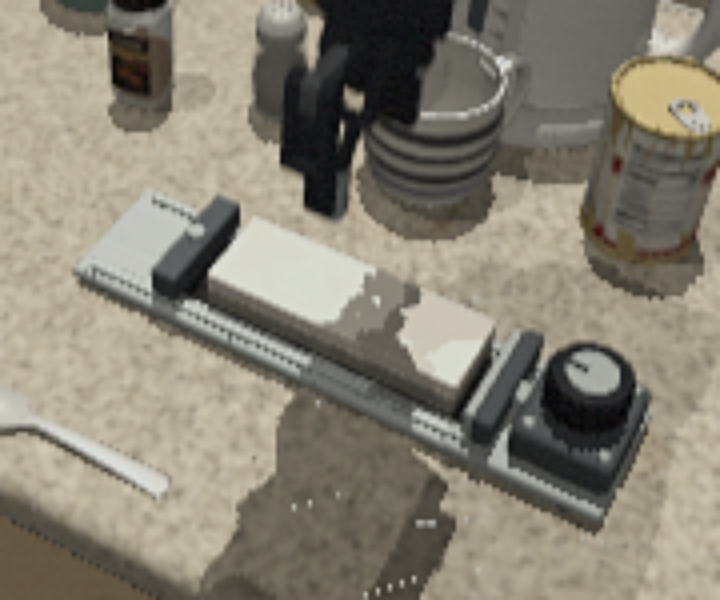

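drive_tool --increments '[[[-0.5, -15.9, -3], [0, 0, 6.7], 0.9], [[-0.5, -15.9, -3], [0, 0, 6.7], 0.9], [[-0.5, -15.9, -3], [0, 0, 6.7], 0.9], [[-0.5, -15.9, -3], [0, 0, 6.7], 0.9], [[-0.5, -15.9, -3], [0, 0, 6.7], 0.9], [[-0.5, -15.9, -3], [0, 0, 6.7], 0.9], [[-0.5, -15.9, -3], [0, 0, 6.7], 0.9], [[-0.5, -15.9, -3], [0, 0, 6.7], 0.9]]'

```text
clock: 10.38
eef_pos: [0.5062, -0.1834, 0.1111]
tool_rot: [0.947, -0.321, -0.0, -0.0]
ft_force: [0.1, 0.5, 0.1]
grip_width: 0.077
grasp_force: 0.0
```

drive_tool --increments '[[[-0.2, -15.9, -3], [0, 0, 6.7], 0.9], [[0, 0, 0], [0, 0, 0], 0.9], [[0, 0, 0], [0, 0, 0], 0.9], [[0, 0, 0], [0, 0, 0], 0.9]]'

```text
clock: 10.72
eef_pos: [0.506, -0.1982, 0.1085]
tool_rot: [0.963, -0.269, -0.0, -0.0]
ft_force: [-0.1, -0.5, -0.0]
grip_width: 0.0769
grasp_force: 0.0
```

Run:
```python
from h import *
o=get_obs();print(o["clock"],o["eef_pos"],o["joint_pos"],o["ft_force"],o["ft_torque"])
c=camera("top");save(c,"t5");b=camera("scene");cv2.imwrite("pics/g4.png",cv2.resize(b["image"][180:290,280:420],None,fx=4,fy=4)[:,:,::-1])
```

```text
10.7167 [ 0.50602161 -0.19816844  0.10854462] [-3.73486430e-01  4.08909675e-01 -8.89578611e-02  1.07392821e+00
  4.02107524e-04 -2.97108116e+00] [-0.14078235 -0.45284408 -0.00883571] [ 0.03635087  0.00803546 -0.00778114]
```

View pics/g4.png

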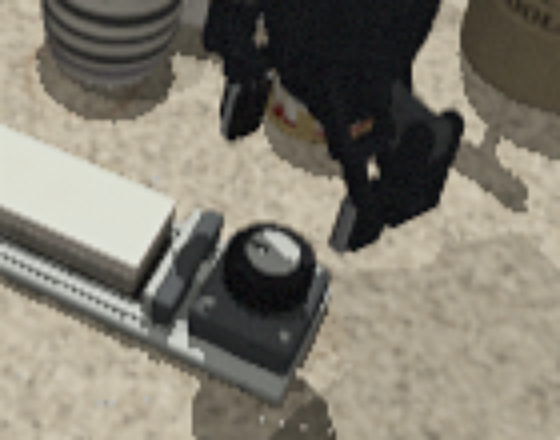

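drive_tool --increments '[[[0, 0, -20], [0, 0, 0], 0.9], [[0, 0, -20], [0, 0, 0], 0.9], [[0, 0, -15], [0, 0, 0], 0.9], [[0, 0, -7], [0, 0, 0], 0.9], [[0, 0, 0], [0, 0, 0], 0.9], [[0, 0, 0], [0, 0, 0], 0.9]]'

```text
clock: 11.32
eef_pos: [0.5065, -0.1982, 0.0472]
tool_rot: [0.964, -0.268, -0.0, -0.0]
ft_force: [0.5, -0.1, 0.6]
grip_width: 0.0769
grasp_force: 0.0
```

drive_tool --increments '[[[0, 0, 0], [0, 0, 0], 0], [[0, 0, 0], [0, 0, 0], 0], [[0, 0, 0], [0, 0, 0], 0], [[0, 0, 0], [0, 0, 0], 0], [[0, 0, 0], [0, 0, 0], 0], [[0, 0, 0], [0, 0, 0], 0]]'

```text
clock: 11.82
eef_pos: [0.5067, -0.1999, 0.0487]
tool_rot: [0.963, -0.268, 0.001, 0.001]
ft_force: [-2.5, -1.3, 5.4]
grip_width: 0.0422
grasp_force: 60.2
```

```bash
cat > st.py <<'E'
from h import *
o=get_obs();m=__import__("scipy.spatial.transform").spatial.transform.Rotation.from_quat(o["tool_rot"]).as_matrix()
print(o["clock"],o["eef_pos"].round(4),"yaw",np.degrees(np.arctan2(m[1,1],m[0,1])).round(2),"j6",np.degrees(o["joint_pos"][5]).round(1),"f",o["ft_force"].round(2),"t",o["ft_torque"].round(3),o["grip_width"].round(4),o["grasp_force"])
E
python3 st.py
```

```text
Traceback (most recent call last):
  File "st.py", line 3, in <module>
    print(o["clock"],o["eef_pos"].round(4),"yaw",np.degrees(np.arctan2(m[1,1],m[0,1])).round(2),"j6",np.degrees(o["joint_pos"][5]).round(1),"f",o["ft_force"].round(2),"t",o["ft_torque"].round(3),o["grip_width"].round(4),o["grasp_force"])
                                                                                                                                                                                                   ^^^^^^^^^^^^^^^^^^^^^
AttributeError: 'float' object has no attribute 'round'
```

```bash
sed -i 's/,o\["grip_width"\].*/)/' st.py; python3 st.py
```

```text
11.8167 [ 0.5067 -0.1999  0.0487] yaw -121.12 j6 -170.3 f [-2.46 -1.27  5.36] t [-0.38   0.466  0.031]
```

drive_tool --increments '[[[0, 0, 0], [0, 0, -4], 0], [[0, 0, 0], [0, 0, -4], 0], [[0, 0, 0], [0, 0, -4], 0], [[0, 0, 0], [0, 0, -4], 0], [[0, 0, 0], [0, 0, -4], 0], [[0, 0, 0], [0, 0, -4], 0], [[0, 0, 0], [0, 0, 0], 0], [[0, 0, 0], [0, 0, 0], 0]]'

```text
clock: 12.48
eef_pos: [0.5059, -0.2007, 0.0487]
tool_rot: [0.886, -0.463, 0.001, 0.002]
ft_force: [-4.6, -3.2, 6.0]
grip_width: 0.0423
grasp_force: 60.4
```

```bash
python3 st.py
python3 - <<'E'
from h import *
b=camera("scene");cv2.imwrite("pics/g5.png",cv2.resize(b["image"][180:290,230:390],None,fx=4,fy=4)[:,:,::-1])
E
```

```text
12.4833 [ 0.5059 -0.2007  0.0487] yaw -145.18 j6 -146.3 f [-4.56 -3.25  5.99] t [-0.792  0.991 -0.08 ]
```

View pics/g5.png

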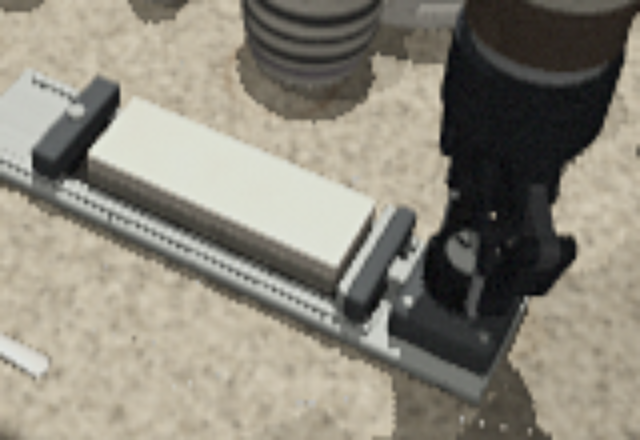

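drive_tool --increments '[[[-0.5, -0.3, 0], [0, 0, -4], 0], [[-0.5, -0.3, 0], [0, 0, -4], 0], [[-0.5, -0.3, 0], [0, 0, -4], 0], [[0, 0, 0], [0, 0, -4], 0], [[0, 0, 0], [0, 0, -4], 0], [[0, 0, 0], [0, 0, -4], 0], [[0, 0, 0], [0, 0, -4], 0]]'

```text
clock: 13.12
eef_pos: [0.5045, -0.2012, 0.0487]
tool_rot: [0.747, -0.665, 0.001, 0.001]
ft_force: [-4.9, -3.2, 7.2]
grip_width: 0.042
grasp_force: 60.3
```

```bash
python3 st.py
```

```text
13.1167 [ 0.5045 -0.2012  0.0487] yaw -173.3 j6 -118.3 f [-4.93 -3.24  7.21] t [-0.593  0.944  0.286]
```

drive_tool --increments '[[[0, 0, 0], [0, 0, 0], 0], [[0, 0, 0], [0, 0, 0], 0], [[0, 0, 0], [0, 0, 0], 0]]'

```text
clock: 13.37
eef_pos: [0.5045, -0.2013, 0.0487]
tool_rot: [0.748, -0.664, 0.001, 0.001]
ft_force: [-3.8, -3.1, 6.7]
grip_width: 0.042
grasp_force: 60.4
```

```bash
python3 st.py
```

```text
13.3667 [ 0.5045 -0.2013  0.0487] yaw -173.16 j6 -118.5 f [-3.85 -3.06  6.66] t [-0.629  0.869 -0.078]
```

drive_tool --increments '[[[-0.5, -0.4, 0], [0, 0, -3], 0], [[-0.5, -0.4, 0], [0, 0, -3], 0], [[-0.5, -0.4, 0], [0, 0, -3], 0], [[0, 0, 0], [0, 0, -3], 0], [[0, 0, 0], [0, 0, -3], 0], [[0, 0, 0], [0, 0, -2], 0], [[0, 0, 0], [0, 0, 0], 0], [[0, 0, 0], [0, 0, 0], 0]]'

```text
clock: 14.03
eef_pos: [0.5036, -0.2013, 0.0487]
tool_rot: [-0.642, 0.767, -0.001, 0.0]
ft_force: [-2.5, -0.2, 6.0]
grip_width: 0.0418
grasp_force: 60.4
```

```bash
python3 st.py
python3 - <<'E'
from h import *
b=camera("scene");cv2.imwrite("pics/g6.png",cv2.resize(b["image"][180:290,230:390],None,fx=4,fy=4)[:,:,::-1])
s=silhouettes("stone",b)
if s: print(s[0]["conf"],fit(STONE,[.51,-.05,1.548],[(b,s[0]["region"])],.016))
E
```

```text
14.0333 [ 0.5036 -0.2013  0.0487] yaw 169.92 j6 -101.7 f [-2.54 -0.2   5.97] t [-0.014  0.597  0.151]
0.58 (array([ 0.513 , -0.0479,  1.5416]), np.float64(0.051))
```

View pics/g6.png

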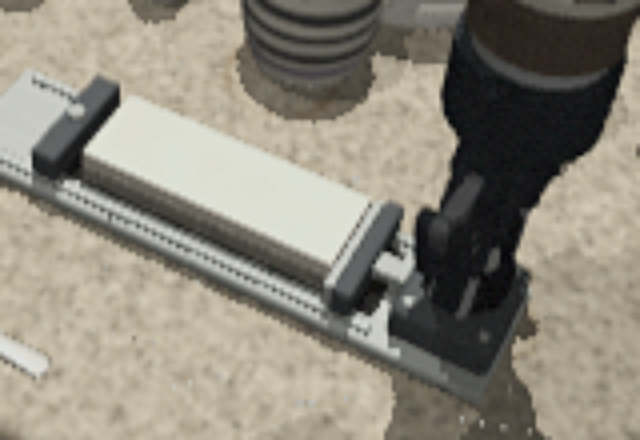

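drive_tool --increments '[[[-0.5, 0, 0], [0, 0, -2], 0], [[-0.5, 0, 0], [0, 0, -2], 0], [[0, 0, 0], [0, 0, -2], 0], [[0, 0, 0], [0, 0, -2], 0], [[0, 0, 0], [0, 0, -2], 0]]'

```text
clock: 14.55
eef_pos: [0.5031, -0.2011, 0.0487]
tool_rot: [-0.573, 0.82, -0.001, 0.001]
ft_force: [-1.6, 0.6, 5.8]
grip_width: 0.0421
grasp_force: 60.3
```

```bash
python3 st.py
```

```text
14.55 [ 0.5031 -0.2011  0.0487] yaw 159.86 j6 -91.6 f [-1.58  0.55  5.83] t [0.155 0.441 0.301]
```

drive_tool --increments '[[[0, 0, 0], [0, 0, 0], 0], [[0, 0, 0], [0, 0, 0], 0], [[0, 0, 0], [0, 0, 0], 0]]'

```text
clock: 14.8
eef_pos: [0.5031, -0.2011, 0.0487]
tool_rot: [-0.573, 0.82, -0.001, 0.001]
ft_force: [-2.1, 0.7, 5.1]
grip_width: 0.0418
grasp_force: 60.3
```

```bash
python3 st.py
```

```text
14.8 [ 0.5031 -0.2011  0.0487] yaw 159.93 j6 -91.7 f [-2.08  0.72  5.06] t [0.132 0.31  0.059]
```

drive_tool --increments '[[[-0.4, 0.3, 0], [0, 0, -2], 0], [[0, 0, 0], [0, 0, -2], 0], [[0, 0, 0], [0, 0, -2], 0], [[0, 0, 0], [0, 0, -2], 0], [[0, 0, 0], [0, 0, -2], 0]]'

```text
clock: 15.22
eef_pos: [0.5026, -0.2009, 0.0487]
tool_rot: [-0.499, 0.867, -0.001, 0.001]
ft_force: [-2.0, 0.1, 6.1]
grip_width: 0.0418
grasp_force: 60.3
```

```bash
python3 st.py
```

```text
15.2167 [ 0.5026 -0.2009  0.0487] yaw 149.86 j6 -81.6 f [-2.03  0.12  6.13] t [0.088 0.476 0.232]
```

drive_tool --increments '[[[0, 0, 0], [0, 0, 0], 0], [[0, 0, 0], [0, 0, 0], 0], [[0, 0, 0], [0, 0, 0], 0]]'

```text
clock: 15.47
eef_pos: [0.5026, -0.2009, 0.0487]
tool_rot: [-0.499, 0.866, -0.001, 0.001]
ft_force: [-1.4, -0.6, 5.6]
grip_width: 0.042
grasp_force: 60.3
```

```bash
python3 st.py
python3 - <<'E'
from h import *
for i in range(2):
    b=camera("scene");s=silhouettes("stone",b)
    if s: print(s[0]["conf"],fit(STONE,[.51,-.05,1.548],[(b,s[0]["region"])],.016))
E
```

```text
15.4667 [ 0.5026 -0.2009  0.0487] yaw 149.92 j6 -81.7 f [-1.36 -0.59  5.63] t [0.041 0.439 0.043]
0.78 (array([ 0.5122, -0.0455,  1.5571]), np.float64(0.041))
0.77 (array([ 0.512 , -0.0464,  1.5287]), np.float64(0.054))
```

drive_tool --increments '[[[0, 0, 0], [0, 0, -2], 0], [[0, 0, 0], [0, 0, -2], 0], [[0, 0, 0], [0, 0, -2], 0], [[0, 0, 0], [0, 0, -2], 0]]'

```text
clock: 16.0
eef_pos: [0.5023, -0.2007, 0.0487]
tool_rot: [-0.437, 0.899, -0.001, 0.001]
ft_force: [-3.0, 1.4, 7.3]
grip_width: 0.042
grasp_force: 60.4
```

```bash
python3 st.py
```

```text
16.0 [ 0.5023 -0.2007  0.0487] yaw 141.86 j6 -73.6 f [-2.96  1.41  7.26] t [0.183 0.569 0.244]
```

drive_tool --increments '[[[0, 0, 0], [0, 0, 0], 0], [[0, 0, 0], [0, 0, 0], 0], [[0, 0, 0], [0, 0, 0], 0]]'

```text
clock: 16.25
eef_pos: [0.5023, -0.2007, 0.0487]
tool_rot: [-0.438, 0.899, -0.001, 0.001]
ft_force: [-2.6, 0.6, 6.8]
grip_width: 0.0423
grasp_force: 60.4
```

```bash
python3 st.py
```

```text
16.25 [ 0.5023 -0.2007  0.0487] yaw 141.93 j6 -73.7 f [-2.64  0.56  6.84] t [0.192 0.57  0.069]
```

Now 6° steps.

drive_tool --increments '[[[-0.3, 0.2, 0], [0, 0, -2], 0], [[0, 0, 0], [0, 0, -2], 0], [[0, 0, 0], [0, 0, -2], 0]]'

```text
clock: 16.5
eef_pos: [0.502, -0.2005, 0.0487]
tool_rot: [-0.39, 0.921, -0.001, 0.001]
ft_force: [-2.0, 0.8, 5.9]
grip_width: 0.0419
grasp_force: 60.4
```

```bash
python3 st.py
```

```text
16.5 [ 0.502  -0.2005  0.0487] yaw 135.86 j6 -67.6 f [-2.03  0.76  5.85] t [0.209 0.522 0.228]
```

drive_tool --increments '[[[0, 0, 0], [0, 0, 0], 0], [[0, 0, 0], [0, 0, 0], 0], [[0, 0, 0], [0, 0, 0], 0]]'

```text
clock: 16.75
eef_pos: [0.502, -0.2005, 0.0487]
tool_rot: [-0.39, 0.921, -0.001, 0.001]
ft_force: [-3.2, 0.7, 6.9]
grip_width: 0.0421
grasp_force: 60.4
```

```bash
python3 st.py
```

```text
16.75 [ 0.502  -0.2005  0.0487] yaw 135.93 j6 -67.7 f [-3.19  0.72  6.9 ] t [0.192 0.488 0.081]
```

drive_tool --increments '[[[-0.3, 0.2, 0], [0, 0, -2], 0], [[0, 0, 0], [0, 0, -2], 0], [[0, 0, 0], [0, 0, -2], 0]]'

```text
clock: 17.0
eef_pos: [0.5018, -0.2003, 0.0487]
tool_rot: [-0.341, 0.94, -0.001, 0.001]
ft_force: [-2.6, -0.0, 6.2]
grip_width: 0.0421
grasp_force: 60.4
```

```bash
python3 st.py
```

```text
17.0 [ 0.5018 -0.2003  0.0487] yaw 129.86 j6 -61.6 f [-2.59 -0.02  6.21] t [0.19  0.467 0.284]
```

drive_tool --increments '[[[0, 0, 0], [0, 0, 0], 0], [[0, 0, 0], [0, 0, 0], 0], [[0, 0, 0], [0, 0, 0], 0]]'

```text
clock: 17.25
eef_pos: [0.5019, -0.2002, 0.0487]
tool_rot: [-0.341, 0.94, -0.001, 0.001]
ft_force: [-1.2, 1.6, 5.9]
grip_width: 0.0419
grasp_force: 60.4
```

```bash
python3 st.py
python3 - <<'E'
from h import *
for i in range(2):
    b=camera("scene");s=silhouettes("stone",b)
    if s: print(s[0]["conf"],fit(STONE,[.51,-.05,1.548],[(b,s[0]["region"])],.016))
c=camera("top")
im=np.hstack([cv2.resize(c["image"][165:220,225:305],(480,330),interpolation=2),cv2.resize(b["image"][190:245,230:283],(318,330),interpolation=2)])
cv2.imwrite("pics/g7.png",im[:,:,::-1])
E
```

```text
17.25 [ 0.5019 -0.2002  0.0487] yaw 129.93 j6 -61.7 f [-1.18  1.64  5.92] t [0.229 0.478 0.097]
0.87 (array([ 0.5139, -0.0415,  1.5565]), np.float64(0.082))
```

View pics/g7.png

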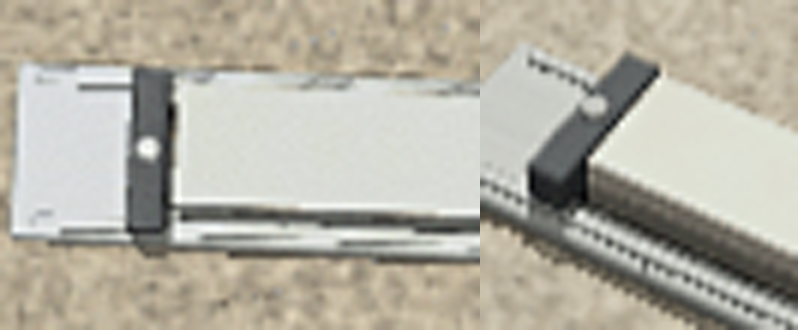

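drive_tool --increments '[[[-0.2, 0.2, 0], [0, 0, -2], 0], [[0, 0, 0], [0, 0, -2], 0], [[0, 0, 0], [0, 0, -2], 0]]'

```text
clock: 17.75
eef_pos: [0.5017, -0.2, 0.0487]
tool_rot: [-0.291, 0.957, -0.001, 0.001]
ft_force: [-2.1, 1.0, 6.0]
grip_width: 0.042
grasp_force: 60.4
```

```bash
python3 st.py
```

```text
17.75 [ 0.5017 -0.2     0.0487] yaw 123.86 j6 -55.6 f [-2.05  0.96  6.03] t [0.262 0.441 0.276]
```

drive_tool --increments '[[[0, 0, 0], [0, 0, 0], 0], [[0, 0, 0], [0, 0, 0], 0], [[0, 0, 0], [0, 0, 0], 0]]'

```text
clock: 18.0
eef_pos: [0.5016, -0.2, 0.0487]
tool_rot: [-0.292, 0.956, -0.0, 0.001]
ft_force: [-2.2, 1.3, 5.5]
grip_width: 0.0423
grasp_force: 60.4
```

```bash
python3 st.py
```

```text
18.0 [ 0.5016 -0.2     0.0487] yaw 123.93 j6 -55.7 f [-2.21  1.3   5.55] t [0.226 0.404 0.069]
```

drive_tool --increments '[[[-0.2, 0.2, 0], [0, 0, -2], 0], [[0, 0, 0], [0, 0, -2], 0]]'

```text
clock: 18.17
eef_pos: [0.5015, -0.1998, 0.0487]
tool_rot: [-0.258, 0.966, -0.001, 0.001]
ft_force: [-1.6, 0.9, 5.5]
grip_width: 0.0422
grasp_force: 60.4
```

```bash
python3 st.py
```

```text
18.1667 [ 0.5015 -0.1998  0.0487] yaw 119.87 j6 -51.6 f [-1.56  0.93  5.46] t [0.179 0.415 0.229]
```

drive_tool --increments '[[[0, 0, 0], [0, 0, 0], 0], [[0, 0, 0], [0, 0, 0], 0], [[0, 0, 0], [0, 0, 0], 0]]'

```text
clock: 18.42
eef_pos: [0.5015, -0.1998, 0.0487]
tool_rot: [-0.258, 0.966, -0.001, 0.001]
ft_force: [-1.1, 0.6, 5.9]
grip_width: 0.0421
grasp_force: 60.4
```

```bash
python3 st.py
```

```text
18.4167 [ 0.5015 -0.1998  0.0487] yaw 119.93 j6 -51.7 f [-1.08  0.64  5.9 ] t [0.239 0.436 0.099]
```

drive_tool --increments '[[[-0.1, 0.1, 0], [0, 0, -2], 0], [[0, 0, 0], [0, 0, -2], 0]]'

```text
clock: 18.58
eef_pos: [0.5014, -0.1996, 0.0487]
tool_rot: [-0.224, 0.975, -0.0, 0.001]
ft_force: [-1.1, 2.1, 5.5]
grip_width: 0.042
grasp_force: 60.4
```

```bash
python3 st.py
```

```text
18.5833 [ 0.5014 -0.1996  0.0487] yaw 115.87 j6 -47.6 f [-1.09  2.12  5.46] t [0.307 0.434 0.288]
```

drive_tool --increments '[[[0, 0, 0], [0, 0, 0], 0], [[0, 0, 0], [0, 0, 0], 0], [[0, 0, 0], [0, 0, 0], 0]]'

```text
clock: 18.83
eef_pos: [0.5014, -0.1996, 0.0487]
tool_rot: [-0.224, 0.974, -0.0, 0.001]
ft_force: [-2.0, 1.4, 6.6]
grip_width: 0.0422
grasp_force: 60.4
```

```bash
python3 st.py
```

```text
18.8333 [ 0.5014 -0.1996  0.0487] yaw 115.93 j6 -47.7 f [-1.98  1.43  6.63] t [0.289 0.422 0.153]
```

drive_tool --increments '[[[-0.1, 0.2, 0], [0, 0, -1.5], 0], [[0, 0, 0], [0, 0, -1.5], 0]]'

```text
clock: 19.0
eef_pos: [0.5014, -0.1995, 0.0487]
tool_rot: [-0.198, 0.98, -0.0, 0.001]
ft_force: [-1.1, 0.8, 5.2]
grip_width: 0.0422
grasp_force: 60.4
```

```bash
python3 st.py
```

```text
19.0 [ 0.5014 -0.1995  0.0487] yaw 112.89 j6 -44.6 f [-1.12  0.77  5.22] t [0.252 0.438 0.268]
```

drive_tool --increments '[[[0, 0, 0], [0, 0, 0], 0], [[0, 0, 0], [0, 0, 0], 0], [[0, 0, 0], [0, 0, 0], 0]]'

```text
clock: 19.25
eef_pos: [0.5014, -0.1995, 0.0487]
tool_rot: [-0.199, 0.98, -0.0, 0.001]
ft_force: [-1.9, 0.9, 6.6]
grip_width: 0.0421
grasp_force: 60.4
```

```bash
python3 st.py
```

```text
19.25 [ 0.5014 -0.1995  0.0487] yaw 112.94 j6 -44.6 f [-1.95  0.91  6.62] t [0.222 0.377 0.129]
```

drive_tool --increments '[[[-0.1, 0.2, 0], [0, 0, -1.5], 0], [[0, 0, 0], [0, 0, -1.5], 0]]'

```text
clock: 19.42
eef_pos: [0.5013, -0.1993, 0.0487]
tool_rot: [-0.173, 0.985, -0.0, 0.001]
ft_force: [-1.9, 0.4, 6.1]
grip_width: 0.0422
grasp_force: 60.4
```

```bash
python3 st.py
```

```text
19.4167 [ 0.5013 -0.1993  0.0487] yaw 109.9 j6 -41.6 f [-1.86  0.38  6.15] t [0.188 0.373 0.339]
```

drive_tool --increments '[[[0, 0, 0], [0, 0, 0], 0], [[0, 0, 0], [0, 0, 0], 0], [[0, 0, 0], [0, 0, 0], 0]]'

```text
clock: 19.67
eef_pos: [0.5013, -0.1994, 0.0487]
tool_rot: [-0.173, 0.985, -0.0, 0.001]
ft_force: [-1.9, 1.2, 5.9]
grip_width: 0.0414
grasp_force: 60.4
```

```bash
python3 st.py
python3 - <<'E'
from h import *
c=camera("top");save(c,"t9")
g=cv2.cvtColor(c["image"],cv2.COLOR_RGB2GRAY).astype(np.float32)
for n in ("t5","t1"): pass
h=np.array([.510,-.0585]);y=1.547;e=np.array([np.cos(y),np.sin(y)]);n=np.array([-e[1],e[0]])
for nm,g in (("now",g),("t5",cv2.imread("pics/t5.png",0).astype(np.float32))):
    out=[]
    for s in np.arange(.08,.104,.002):
        uv=np.array([proj(c,[*(h+e*s+n*t),.041]) for t in np.linspace(-.02,.02,12) if abs(t)>.008],np.float32)
        out.append((int(round(s*1000)),int(cv2.remap(g,uv[:,:1],uv[:,1:],1).mean())))
    print(nm,out)
E
```

```text
19.6667 [ 0.5013 -0.1994  0.0487] yaw 109.95 j6 -41.6 f [-1.91  1.19  5.93] t [0.216 0.3   0.255]
now [(80, 218), (82, 218), (84, 218), (86, 218), (88, 219), (90, 223), (92, 223), (94, 173), (96, 113), (98, 87), (100, 92), (102, 98)]
t5 [(80, 204), (82, 134), (84, 68), (86, 40), (88, 46), (90, 47), (92, 37), (94, 31), (96, 67), (98, 91), (100, 97), (102, 98)]
```

drive_tool --increments '[[[0, 0, 0], [0, 0, -1.5], 0]]'

```text
clock: 19.8
eef_pos: [0.5013, -0.1993, 0.0487]
tool_rot: [-0.16, 0.987, -0.0, 0.001]
ft_force: [-1.5, 0.5, 5.2]
grip_width: 0.0423
grasp_force: 60.4
```

```bash
python3 st.py
```

```text
19.8 [ 0.5013 -0.1993  0.0487] yaw 108.45 j6 -40.1 f [-1.48  0.54  5.18] t [0.231 0.434 0.418]
```

drive_tool --increments '[[[0, 0, 0], [0, 0, 0], 0], [[0, 0, 0], [0, 0, 0], 0]]'

```text
clock: 19.97
eef_pos: [0.5013, -0.1993, 0.0487]
tool_rot: [-0.16, 0.987, -0.0, 0.001]
ft_force: [-1.1, 0.8, 6.8]
grip_width: 0.0424
grasp_force: 60.4
```

```bash
python3 st.py
```

```text
19.9667 [ 0.5013 -0.1993  0.0487] yaw 108.47 j6 -40.2 f [-1.06  0.81  6.75] t [0.237 0.383 0.224]
```

drive_tool --increments '[[[0, 0, 0], [0, 0, 0], 0]]'

```text
clock: 20.05
eef_pos: [0.5013, -0.1993, 0.0487]
tool_rot: [-0.16, 0.987, -0.0, 0.001]
ft_force: [-2.6, 0.8, 5.9]
grip_width: 0.0421
grasp_force: 60.4
```

```bash
python3 st.py
```

```text
20.05 [ 0.5013 -0.1993  0.0487] yaw 108.47 j6 -40.2 f [-2.62  0.78  5.86] t [0.22  0.352 0.31 ]
```

drive_tool --increments '[[[0, 0, 0], [0, 0, -1.5], 0]]'

```text
clock: 20.13
eef_pos: [0.5013, -0.1992, 0.0487]
tool_rot: [-0.147, 0.989, -0.0, 0.001]
ft_force: [-1.7, 1.7, 5.4]
grip_width: 0.0422
grasp_force: 60.4
```

```bash
python3 st.py
```

```text
20.1333 [ 0.5013 -0.1992  0.0487] yaw 106.96 j6 -38.6 f [-1.74  1.74  5.39] t [0.279 0.435 0.406]
```

drive_tool --increments '[[[0, 0, 0], [0, 0, -1.5], 0]]'

```text
clock: 20.22
eef_pos: [0.5013, -0.1991, 0.0487]
tool_rot: [-0.134, 0.991, -0.0, 0.001]
ft_force: [-1.4, 1.1, 6.0]
grip_width: 0.0419
grasp_force: 60.4
```

```bash
python3 st.py
```

```text
20.2167 [ 0.5013 -0.1991  0.0487] yaw 105.42 j6 -37.1 f [-1.41  1.09  6.01] t [0.313 0.378 0.404]
```

drive_tool --increments '[[[0, 0, 0], [0, 0, 0], 0], [[0, 0, 0], [0, 0, 0], 0]]'

```text
clock: 20.38
eef_pos: [0.5013, -0.1991, 0.0487]
tool_rot: [-0.135, 0.991, -0.0, 0.001]
ft_force: [-1.8, 0.7, 6.1]
grip_width: 0.042
grasp_force: 60.4
```

```bash
python3 st.py
```

```text
20.3833 [ 0.5013 -0.1991  0.0487] yaw 105.49 j6 -37.2 f [-1.76  0.74  6.13] t [0.283 0.353 0.448]
```

drive_tool --increments '[[[0, 0, 0], [0, 0, 0], 0]]'

```text
clock: 20.47
eef_pos: [0.5012, -0.1991, 0.0487]
tool_rot: [-0.135, 0.991, -0.0, 0.001]
ft_force: [-2.0, 1.4, 5.6]
grip_width: 0.0421
grasp_force: 60.4
```

```bash
python3 st.py
```

```text
20.4667 [ 0.5012 -0.1991  0.0487] yaw 105.49 j6 -37.2 f [-2.01  1.38  5.58] t [0.331 0.419 0.394]
```

drive_tool --increments '[[[0, 0, 0], [0, 0, -1.5], 0]]'

```text
clock: 20.55
eef_pos: [0.5012, -0.199, 0.0487]
tool_rot: [-0.122, 0.993, -0.0, 0.001]
ft_force: [-1.2, 1.2, 6.1]
grip_width: 0.0421
grasp_force: 60.4
```

```bash
python3 st.py
```

```text
20.55 [ 0.5012 -0.199   0.0487] yaw 103.97 j6 -35.6 f [-1.23  1.22  6.08] t [0.321 0.359 0.408]
```

drive_tool --increments '[[[0, 0, 0], [0, 0, 0], 0], [[0, 0, 0], [0, 0, 0], 0]]'

```text
clock: 20.72
eef_pos: [0.5012, -0.199, 0.0487]
tool_rot: [-0.122, 0.993, -0.0, 0.001]
ft_force: [-1.9, 1.4, 5.3]
grip_width: 0.0423
grasp_force: 60.4
```

```bash
python3 st.py
```

```text
20.7167 [ 0.5012 -0.199   0.0487] yaw 103.99 j6 -35.7 f [-1.95  1.39  5.34] t [0.331 0.401 0.321]
```

drive_tool --increments '[[[0, 0, 0], [0, 0, 0], 0]]'

```text
clock: 20.8
eef_pos: [0.5012, -0.199, 0.0487]
tool_rot: [-0.122, 0.993, -0.0, 0.001]
ft_force: [-2.5, 0.7, 6.2]
grip_width: 0.0421
grasp_force: 60.4
```

```bash
python3 st.py
```

```text
20.8 [ 0.5012 -0.199   0.0487] yaw 103.99 j6 -35.7 f [-2.46  0.69  6.18] t [0.345 0.429 0.313]
```

drive_tool --increments '[[[0, 0, 0], [0, 0, 0], 0.9], [[0, 0, 0], [0, 0, 0], 0.9], [[0, 0, 0], [0, 0, 0], 0.9], [[0, 0, 0], [0, 0, 0], 0.9], [[0, 0, 0], [0, 0, 0], 0.9], [[0, 0, 20], [0, 0, 0], 0.9], [[0, 0, 30], [0, 0, 0], 0.9], [[0, 0, 30], [0, 0, 0], 0.9]]'

```text
clock: 21.47
eef_pos: [0.4995, -0.1987, 0.1267]
tool_rot: [-0.121, 0.993, 0.001, -0.002]
ft_force: [1.4, -0.1, 0.7]
grip_width: 0.077
grasp_force: 0.0
```

drive_tool --increments '[[[0, 0, 20], [0, 0, 0], 0.9], [[0, 0, 0], [0, 0, 0], 0.9], [[0, 0, 0], [0, 0, 0], 0.9], [[0, 0, 0], [0, 0, 0], 0.9]]'

```text
clock: 21.8
eef_pos: [0.5001, -0.1989, 0.1462]
tool_rot: [-0.121, 0.993, 0.0, -0.001]
ft_force: [-0.5, -0.3, -1.4]
grip_width: 0.0769
grasp_force: 0.0
```

```bash
python3 st.py
python3 - <<'E'
from h import *
b=camera("scene");cv2.imwrite("pics/g8.png",cv2.resize(b["image"][150:300,200:400],None,fx=3.9,fy=3.9)[:,:,::-1])
E
```

```text
21.8 [ 0.5001 -0.1989  0.1462] yaw 103.92 j6 -35.6 f [-0.47 -0.28 -1.41] t [-0.052 -0.023 -0.014]
```

View pics/g8.png

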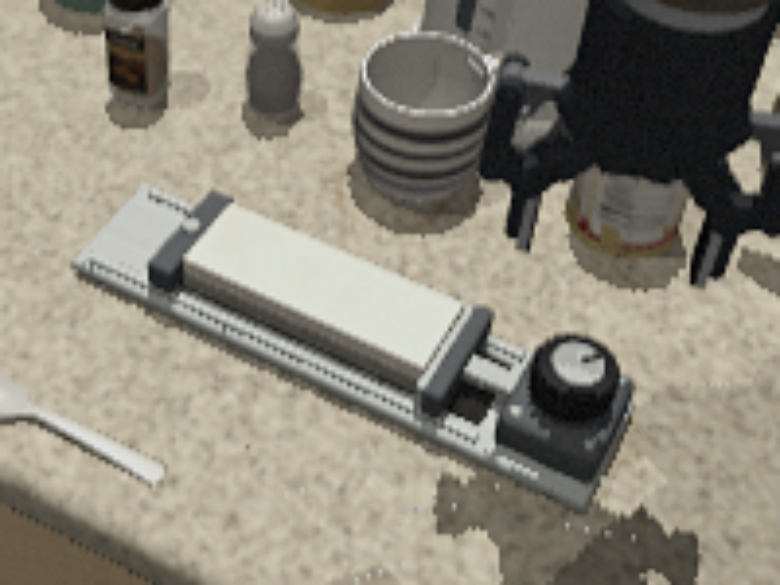

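The picture shows the stone flat and clamped between both jaws (crop x 190 to 470), with the gripper clear of the knob and the bystanders in place.

```bash
python3 -c "
from workcell import *
print(job_done())"
```

```text
the job is handed in; nothing more can be done
None
```

The job is handed in, no verdict was returned: the stone lies flat on the bed against both jaws, the knob was turned to one click (inferred from the torque peaking near 0.4 N m, then falling), and in the last picture the gripper is clear and the bystanders in view look unmoved.

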